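# Clamp a glass vial in the shaker until the screw's clutch slips

## Task

Get the vial ready for shaking: stand the glass vial with the dark cap upright in the blue cup of the vial shaker, swing the clamp arm fully home over it, and tighten the black wing knob clockwise until its slip clutch first gives (the knob starts to turn without the yellow collar under it). Stop there, less than a tenth of a turn after the slip begins, and let go; hold the glass gently and leave everything else on the trolley where it stands.

Things in the scene. Friction and masses are not known exactly. Their poses are not given: they have to be found in the camera images.
- vial: clear glass vial with a dark cap of about the same width: 29 mm in diameter, 74 mm high over the cap, 0.03 to 0.06 kg, standing loose on the trolley. Origin at the centre of its underside, z along its axis, up. Glass: a grip of 5 to 15 N carries it, more than 35 N from a finger may break it.
- shaker: white vial shaker, fast on the trolley: housing 124 x 168 mm, 45 mm high, aluminium plate on it (top at 55 mm). Front (control panel) faces its -x. Origin at the centre of its underside, z up. On the plate: the blue cup, 50 mm to the +y side, and the steel post of the clamp arm (arm hub 33 mm in diameter, up to 168 mm above the trolley), 50 mm to the -y side.
- cup (a point): centre of the inner floor of the shaker's blue cup, 60 mm above the trolley; axes as the shaker's. The cup is 33 mm wide inside (2 mm of play round the vial); its rim lies 17.5 mm above this floor and flares to 42 mm inside over the last 7 mm. A vial fully down has its underside at this point; one let go askew on the flare stays askew.
- clamp_arm: grey level arm, 16 mm wide, 14 mm high, swinging about the upright post on a stiff hinge (0.12 N m); stays where left. Origin on the hinge axis, 2 mm under the bar, 150 mm above the trolley; y points along the arm to the screw, z up. Starts open, towards the shaker's front (swing 1.9 rad at most); closes clockwise seen from above until a stop, then its y is the shaker's y.
- bar_grip (a point): middle of the arm's top face, 45 mm from the hinge axis and 166 mm above the trolley, where the bar can be pinched across from above or pushed from the side; axes as the arm's.
- bar_tip (a point): point on the screw's axis on top of the arm's end boss (31 mm in diameter), 100 mm from the hinge axis, 168 mm above the trolley; axes as the arm's. Under it hangs the screw's presser pad (20 mm in diameter), above it the knob. With the arm home it lies right over the cup, and the pad starts some 2 to 4 mm above a vial that stands fully down.
- knob_grip (a point): centre of the knob's black wing: 48 mm long (this frame's x), 12 mm thick (y), 22 mm high, 11 mm of it above this point; z up, on the screw's axis. Round skirt, 36 mm, 11 to 20 mm below. Tightens clockwise seen from above, sinking 2 mm per rad. It turns with 0.04 N m while free, 0.25 N m where the clutch slips; held still there, it pushes back with about 0.1 N m.
- knob_mark (a point): white witness mark on the lower edge of the knob's skirt, 18 mm from the screw's axis, in line with one end of the wing (+x of the knob). It turns with the knob.
- collar_mark (a point): black witness mark on the upper edge of the yellow collar under the knob, 18 mm from the screw's axis; turns with the screw. The screw meets the vial after 0.9 to 2.2 rad; the torque then climbs over 0.3 to 0.7 rad until the clutch slips, and climbs no more. The screw does not unwind. The marks coincide at the start and part by 1.8 mm per 0.1 rad of slip.
- bottle: white medicine bottle with a green label, 38 mm in diameter, 104 mm high, a bystander. Origin at the centre of its underside.
- jar: blue ointment jar, 36 mm in diameter, 53 mm high, a bystander. Origin at the centre of its underside.
- tape: roll of white tape lying flat, 69 mm in diameter, 25 mm high, a bystander. Origin at the centre of its underside.
- gauze_pack: flat sealed gauze pack, 86 x 59 x 13 mm, a bystander. Origin at the centre of its underside.

How it is judged:
On the way, in this order (a step that is already met when the one before it is completed fails the run):
1. the vial stands fully down in the shaker's cup (horizontal distance between vial and cup below 0.0035 m and z of vial in the frame of cup between -0.004 and 0.003 m and angle between vial's own z axis and vertical below 0.06 rad), for 0.2 s.
2. the clamp arm is fully home over the seated vial (all of step 1 and horizontal distance between bar_tip and cup below 0.005 m), for 0.2 s.
3. the pad holds the vial and the clutch has slipped (all of step 2 and contact force between clamp_arm and vial above 15 N and distance between knob_mark and collar_mark above 0.001 m), for 0.1 s.
At the end, for the whole second after the job is handed in: Vial upright and fully down in the cup (3.5 mm sideways, 3 mm in height, 0.06 rad); clamp arm home (screw axis within 5 mm of the cup's axis); pad presses the vial with over 15 N; clutch slipped by less than a tenth of a turn: witness marks 1 to 11 mm apart; hands off, vial at rest (all of step 3 and distance between knob_mark and collar_mark below 0.011 m and linear speed of vial below 0.01 m/s); the robot touches nothing.
It fails at once if the knob was turned on by more than a tenth of a turn after the clutch began to slip (witness marks over 11 mm apart) (distance between knob_mark and collar_mark above 0.011 m).
It fails at once if the glass vial was squeezed too hard by the fingers (over 70 N in all) (contact force between the fingers and vial above 70 N).
It fails at once if the vial was pressed with more than 75 N by the clamp (contact force between clamp_arm and vial above 75 N).
It fails at once if the vial was tipped over (angle between vial's own z axis and vertical above 0.7 rad).
It fails at once if the bottle, jar, tape or gauze pack was moved by more than 20 mm (distance of any of bottle, jar, tape, gauze_pack from where it was at the start of the episode above 0.02 m).
It also fails if it takes over 72 s, if anything falls off the work surface, if the arm or the gripper's body presses on something with over 40 N, if the wrist force passes 120 N, or if a joint passes its speed limit or range.

## Robot

A 7-joint arm with a two-finger parallel gripper is mounted at the origin on a cart in front of the work surface, level with it; the furniture and walls round the work are solid. World frame = base frame: x ahead of the robot, y to its left, z up, the work surface at z = 0. Lengths are in m, angles in rad, forces in N, time in s.
With the tool pointing down it reaches from about 0.4 to 0.75 m from the base axis. Payload 19.5 kg.
Tool frame: the origin (TCP) lies midway between the tips of the shut fingers; the grasp point (between the pads) lies 19 mm behind it; z points along the fingers, y is the line along which they close (so a half turn about z gives the same grasp; the last joint's range is limited). The gripper opens to 85 mm and grips with 20 to 120 N. Pads are 22 mm wide; open, the fingers measure 114 mm over their backs; the gripper's body (76 mm by 85 mm) begins 54 mm behind the grasp point. The pads swing forward as they close: fully open they stand 13 mm farther back than shut.
Start: joints at [-1.371, 0.707, -0.028, 1.485, 0.022, 0.951, -0.075], TCP at [0.138, 0.558, 0.192] pointing down, gripper open.
Joint ranges: [-2.71, 2.71], [-0.32, 2.16], [-1.57, 1.52], [0, 2.45], [-1.46, 4.6], [0, 2.02], [-2.83, 2.83]. Speed limits (rad/s): [1.89, 1.89, 2.57, 2.57, 3.01, 3.01, 3.01].

## Interface

Orientations are given as a unit quaternion [x, y, z, w].
In Python, from bench import env gives the robot as it stands.
- The arm moves only by the tool servo_tool, never from a script. Its arguments are lists of equal length, an entry for each row: "translation": the shift along the tool's x, y, z in cm, a list of three; "spin": the turn about the tool's z in rad. In form: {"translation": [[dx, dy, dz], ...], "spin": [spin, ...]}. A call has 1 to 20 rows; each row is the pose to reach, as a shift and turn from the pose commanded when the call began, along the tool's axes at that moment; what a row does not reach only later rows make up. A row lasts 1/12 s, in which the tool goes at most 41.7 mm and 7.16 degrees, less where a joint would pass 70% of its speed; a pose out of reach is approached as far as the arm can. A call with a gripper value outside its range is refused whole. "jaw" is the finger opening in cm, from 0 to 8.54, set as the call begins (left out, the last holds). The fingers move at their own pace and stop on an object; "grip_force" is the grip in N (left out, the last holds). Time passes only in rows, so rows that repeat a pose let the fingers close. It gives the time, the measured TCP pose, the force, the opening and the grip force at its end, in the units of the state.
- env.observe(): the state, without advancing time (a new reading comes with each control period).
- env.grab_frame(name): name is "side" or "top"; returns (picture, depth): 400x640x3 uint8, blue, green, red; 400x640 float32, m along the optical axis (not along the pixel's ray), 0 where there is no reading.
- env.camera_model(name): a dict with "intrinsics" (3x3 intrinsics, pixels), "k1" (the pictures are not rectified: a ray, as slopes to the right and down, at radius r is drawn at 1 + k1 r^2 times it, then the intrinsics apply), "cam_to_world" (4x4, takes a point from camera to world coordinates). Camera axes: x right, y up, looking along -z (the intrinsics and any distortion apply to the point x, -y, -z); pixel columns grow to the right and rows downward; lengths in m; the calibration is good to about 2 mm. A picture is of the moment at which its call begins. camera_model takes no time and is no camera call.
- env.close_job(): hands the job in; it is judged then, once.
The state is a dict: "clock": time; "qpos": joint angles; "qd": joint speeds; "joint_efforts": joint torques, N m; "tcp_pos": TCP position; "tcp_rot": TCP orientation; "contact_force": force on the tool from outside, world axes, zero at the start; "wrist_torque": the same for the moment, N m; "gripper_width": finger opening in m; "grasp_force": force on a finger pad.
Only numpy, scipy, OpenCV 4.12 (cv2) and the standard library are available. Lean on these libraries where they do the work, as an engineer would, in place of code of your own. Each camera call takes 0.05 s, during which the arm holds its last target. There are 200 camera calls.

## Working session

There is one attempt and no reset: what is moved stays moved. The work goes in short steps, Python scripts to look and compute and a tool call to move; the robot and the scene stay as the last step left them, time stands still between calls to the robot, and variables do not carry over. Pictures are saved under pics/ and viewed, at most 10 in all, crops included, and the job is handed in when it is done.

Besides the shell and the picture viewer there is one more tool, called after "Request:" as name([rows], argument=value, ...), one row to a line, values as JSON. servo_tool: Moves the arm, as the interface text tells. Its arguments: {"type":"object","properties":{"translation":{"type":"array"},"spin":{"type":"array"},"jaw":{"type":"number"},"grip_force":{"type":"number"}},"required":["translation","spin"]}

```bash
mkdir -p pics; ls; cat > h.py <<'E'
import numpy as np, cv2
from bench import env
def snap(n,f=None):
    im,d=env.grab_frame(n)
    if f: np.savez('pics/'+f+'.npz',im=im,d=d); cv2.imwrite('pics/'+f+'.png',im)
    return im,d
def pt(n,u,v,d=None,z=None):
    m=env.camera_model(n);K=np.array(m['intrinsics']);T=np.array(m['cam_to_world'])
    s=cv2.undistortPoints(np.array([[[u,v]]],float),K,np.array([m['k1'],0,0,0.]))[0,0]
    r=T[:3,:3]@np.array([s[0],-s[1],-1]);o=T[:3,3]
    t=d if z is None else (z-o[2])/r[2]
    return o+t*r
def pix(n,p):
    m=env.camera_model(n);K=np.array(m['intrinsics']);T=np.array(m['cam_to_world'])
    c=T[:3,:3].T@(np.array(p)-T[:3,3]);s=np.array([c[0],-c[1]])/-c[2]
    s=s*(1+m['k1']*(s@s)); return K[:2,:2]@s+K[:2,2]
E
python3 - <<'E'
from h import *
np.set_printoptions(precision=3,suppress=True)
for n in('side','top'):
    snap(n,n+'0'); m=env.camera_model(n); print(n,m)
print(env.observe())
E
```

```text
pics
side {'intrinsics': array([[361.964,   0.   , 319.189],
       [  0.   , 361.964, 202.987],
       [  0.   ,   0.   ,   1.   ]]), 'k1': -0.010867324406057926, 'cam_to_world': array([[-0.998, -0.025,  0.049,  0.56 ],
       [ 0.054, -0.602,  0.797,  0.778],
       [ 0.009,  0.798,  0.602,  0.656],
       [ 0.   ,  0.   ,  0.   ,  1.   ]])}
top {'intrinsics': array([[461.072,   0.   , 323.073],
       [  0.   , 461.072, 198.876],
       [  0.   ,   0.   ,   1.   ]]), 'k1': 0.02774640170959766, 'cam_to_world': array([[-0.008,  0.984, -0.176,  0.368],
       [-1.   , -0.005,  0.017,  0.123],
       [ 0.016,  0.176,  0.984,  0.999],
       [ 0.   ,  0.   ,  0.   ,  1.   ]])}
{'clock': 0.1, 'qpos': array([-1.371,  0.707, -0.028,  1.485,  0.022,  0.951, -0.076]), 'qd': array([-0.001, -0.002, -0.001, -0.   , -0.002,  0.001, -0.   ]), 'joint_efforts': array([  0.003, -88.427,   1.237, -23.644,   0.017,   0.005,   0.   ]), 'tcp_pos': array([0.138, 0.558, 0.192]), 'tcp_rot': array([ 0.121,  0.993, -0.   , -0.   ]), 'contact_force': array([-0.253, -0.198,  0.034]), 'wrist_torque': array([-0.021,  0.046, -0.008]), 'grasp_force': 0.0, 'gripper_width': 0.0853531525002257}
```

View pics/top0.png

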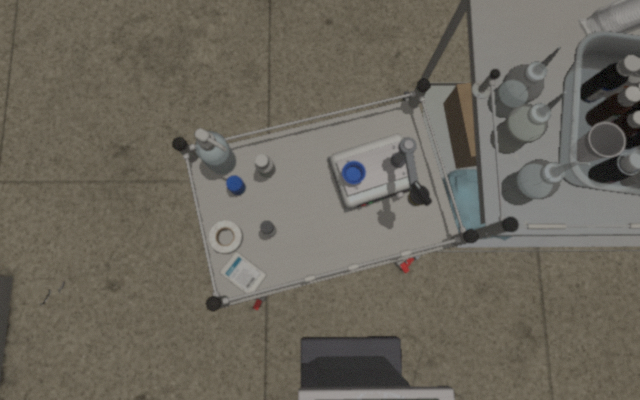

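View pics/side0.png

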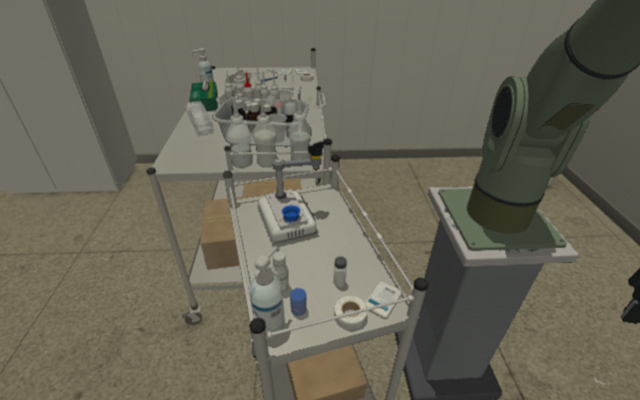

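The top view shows the vial's cap at (267,228), the blue cup at (353,173), the arm's post at (408,146) and the knob near (420,195), with tape, gauze, jar and bottle on the left. I'll take an enlarged crop to measure.

```bash
python3 - <<'E'
from h import *
im=cv2.imread('pics/top0.png'); 
a=cv2.resize(im[120:240,320:450],None,fx=5,fy=5,interpolation=cv2.INTER_CUBIC)
s=cv2.imread('pics/side0.png')
cv2.imwrite('pics/c1.png',cv2.convertScaleAbs(a,alpha=1.3,beta=20))
for n,p in [('vialcap',(267,228,.074)),('cuprim',(353,173,.0775)),('post',(408,146,.168)),('knob',(420,195,.199)),('bottle',(263,163,.104)),('jar',(235,184,.053)),('tape',(225,237,.025)),('gauze',(243,273,.013)),
 ('rail',(470,237,.1))]:
    print(n,pt('top',*p[:2],z=p[2]).round(4))
d=np.load('pics/top0.npz')['d']; print(d[[228,173,146,195,255],[267,353,408,420,300]])
for u,v in [(267,228),(420,195),(408,146),(353,173),(300,275),(212,302),(470,236),(340,268),(420,90)]: print(u,v,pt('top',u,v,d=d[v,u]).round(3))
E
```

```text
vialcap [0.474  0.2197 0.074 ]
cuprim [0.5858 0.0446 0.0775]
post [ 0.6158 -0.0518  0.168 ]
knob [ 0.5166 -0.063   0.199 ]
bottle [0.6008 0.2262 0.104 ]
jar [0.5692 0.2897 0.053 ]
tape [0.4612 0.3127 0.025 ]
gauze [0.3863 0.2751 0.013 ]
rail [ 0.4508 -0.18    0.1   ]
[0.9268412  0.96298796 0.86046875 0.8069858  0.9925768 ]
267 228 [0.474 0.22  0.075]
420 195 [ 0.515 -0.061  0.209]
408 146 [ 0.615 -0.051  0.172]
353 173 [0.59  0.043 0.062]
300 275 [ 0.381  0.156 -0.   ]
212 302 [0.331 0.317 0.108]
470 236 [ 0.452 -0.177  0.109]
340 268 [0.394 0.074 0.064]
420 90 [ 0.755 -0.095  0.101]
```

View pics/c1.png

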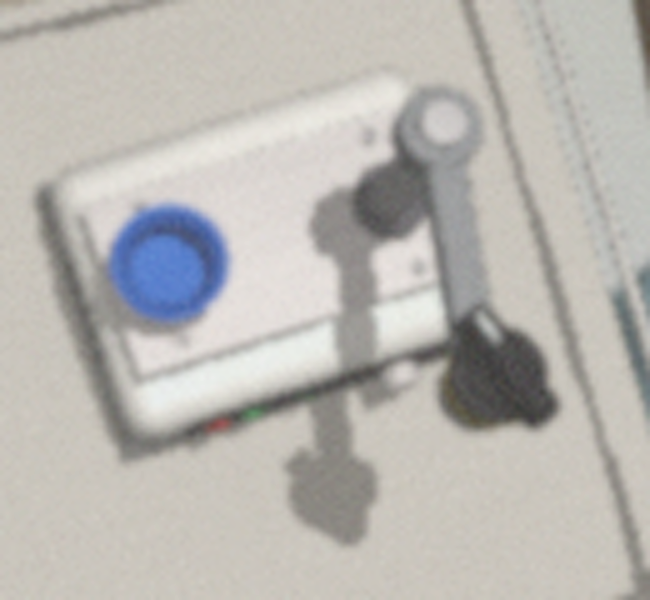

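```bash
cat >> h.py <<'E'
def go(p,ya=None):
    """cm shift in tool axes and spin to world TCP p, tool y at angle ya (deg)"""
    from scipy.spatial.transform import Rotation as R
    s=env.observe();M=R.from_quat(s['tcp_rot']).as_matrix()
    t=M.T@(np.array(p)-s['tcp_pos'])*100
    a=np.degrees(np.arctan2(M[1,1],M[0,1])); sp=0 if ya is None else -np.radians((ya-a+180)%360-180)
    print('shift',t.round(2),'spin',round(sp,3),'yangle',a.round(1),'tcp',s['tcp_pos'].round(4),'q7',s['qpos'][6].round(2),'t',s['clock'])
E
python3 - <<'E'
from h import *
t=cv2.imread('pics/top0.png');s=cv2.imread('pics/side0.png')
f=lambda im,r,c:cv2.resize(im[r:r+50,c:c+50],None,fx=8,fy=8,interpolation=cv2.INTER_CUBIC)
cv2.imwrite('pics/c2.png',np.hstack([f(t,200,242),f(s,245,315)]))
print(pix('side',(.474,.22,.074)),pix('side',(.474,.22,0)))
go((.474,.22,.16),25)
E
```

```text
[341.87016948 260.44681631] [340.36908434 282.74163789]
shift [-40.75 -24.76   3.23] spin 0.893 yangle 76.1 tcp [0.1376 0.558  0.1921] q7 -0.08 t 0.1
```

View pics/c2.png

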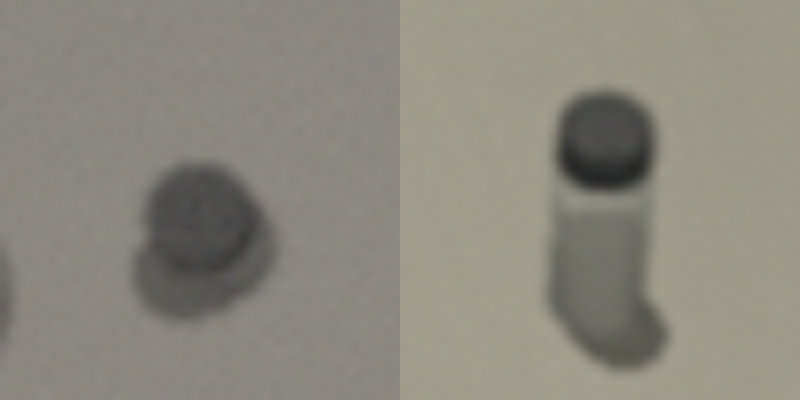

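Cap top centre at (267.0,226.8) in the top view and (340.6,261) in the side view puts the vial near (0.4765, 0.2205).

Request:
servo_tool([
  [-3,-1.8,0],
  [-6,-3.6,0],
  [-9,-5.4,0.5],
  [-12,-7.2,1],
  [-15,-9,1],
  [-18,-10.8,1.5],
  [-21,-12.6,2],
  [-24,-14.5,2],
  [-27,-16.3,2.5],
  [-30,-18,3],
  [-33,-20,3.2],
  [-36,-21.7,3.2],
  [-38.5,-23.2,3.2],
  [-40,-24.1,3.2],
  [-41,-24.7,3.2],
  [-41,-24.7,3.2],
], spin=[0.07,0.14,0.21,0.28,0.35,0.42,0.49,0.56,0.63,0.7,0.77,0.84,0.88,0.893,0.893,0.893], jaw=6.0, grip_force=20)

```text
clock: 1.43
tcp_pos: [0.4778, 0.2185, 0.1603]
tcp_rot: [0.538, 0.843, -0.0, 0.0]
contact_force: [0.5, -0.7, -0.1]
gripper_width: 0.0602
grasp_force: 0.0
```

```bash
python3 - <<'E'
from h import *
go((.4765,.2205,.033),25)
E
```

```text
shift [ 0.24 -0.03 12.73] spin -0.002 yangle 24.9 tcp [0.4778 0.2185 0.1603] q7 0.07 t 1.4333
```

Request:
servo_tool([
  [0,0,2],
  [0,0,4],
  [0,0,6],
  [0,0,8],
  [0,0,10],
  [0,0,11.5],
  [0,0,12.4],
  [0,0,12.7],
  [0,0,12.7],
], spin=[0,0,0,0,0,0,0,0,0])

```text
clock: 2.18
tcp_pos: [0.4761, 0.2207, 0.0333]
tcp_rot: [0.537, 0.844, -0.0, -0.0]
contact_force: [0.3, -0.7, -0.4]
gripper_width: 0.0599
grasp_force: 0.0
```

```bash
python3 - <<'E'
from h import *
go((.4765,.2205,.033),25); print(env.observe()['contact_force'])
E
```

```text
shift [-0.04  0.03  0.03] spin 0.001 yangle 25.0 tcp [0.4761 0.2207 0.0333] q7 0.1 t 2.1833
[ 0.27137005 -0.67302742 -0.44892264]
```

Request:
servo_tool([
  [0,0,0],
  [0,0,0],
  [0,0,0],
  [0,0,0],
  [0,0,0],
  [0,0,0],
  [0,0,0],
  [0,0,0],
  [0,0,0],
  [0,0,0],
], spin=[0,0,0,0,0,0,0,0,0,0], jaw=2.4, grip_force=20)

```text
clock: 3.02
tcp_pos: [0.478, 0.2209, 0.0351]
tcp_rot: [0.537, 0.843, 0.002, 0.001]
contact_force: [-0.3, -0.0, 21.5]
gripper_width: 0.0241
grasp_force: 10.6
```

```bash
python3 - <<'E'
from h import *
im,d=snap('side','s2'); tt,_=snap('top','t2')
cv2.imwrite('pics/c3.png',np.hstack([cv2.resize(im[200:320,290:390],None,fx=4,fy=4,interpolation=cv2.INTER_CUBIC),cv2.resize(tt[170:290,217:317],None,fx=4,fy=4,interpolation=cv2.INTER_CUBIC)]))
o=env.observe();print({k:o[k] for k in('contact_force','wrist_torque','gripper_width','grasp_force','tcp_pos')})
print(pix('side',o['tcp_pos']))
E
```

```text
{'contact_force': array([-1.27083832e-02,  5.09720611e-01,  2.11525839e+01]), 'wrist_torque': array([ 0.20078964, -0.311837  ,  0.02114827]), 'gripper_width': 0.024268503310772002, 'grasp_force': 10.608040289953351, 'tcp_pos': array([0.4780534 , 0.22085865, 0.03505982])}
[339.32115389 272.82922156]
```

View pics/c3.png

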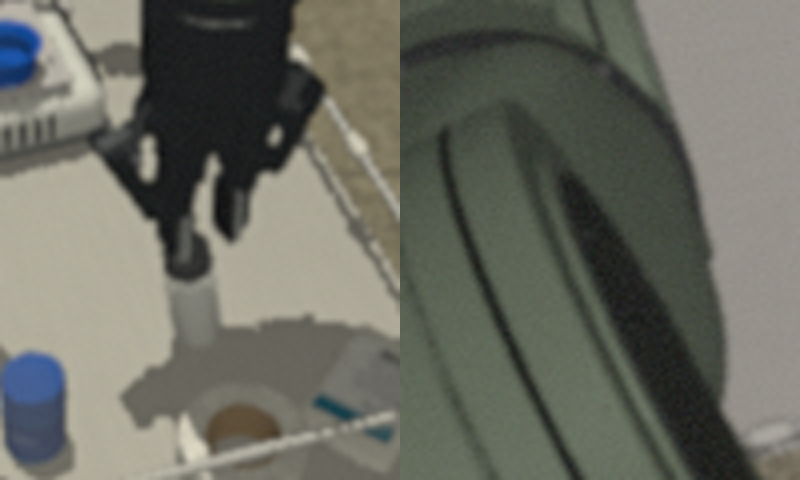

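The picture shows the fingertips near crop (190,260) and (232,238), at the cap's level, with the left one on the cap. They don't straddle the glass, so I'll check the depth.

```bash
python3 - <<'E'
from h import *
z=np.load('pics/s2.npz');d=z['d']
for cx,cy in [(188,240),(185,255),(188,268),(175,272),(200,272),(200,262),(232,225),(232,236),(240,215),(190,300),(195,335),(190,220),(160,190),(280,150),(230,170),(190,100)]:
    u,v=290+cx/4,200+cy/4; print((cx,cy),pt('side',u,v,d=d[int(round(v)),int(round(u))]).round(3))
m=env.observe(); from scipy.spatial.transform import Rotation as R; print(R.from_quat(m['tcp_rot']).as_matrix().round(3), m['qpos'])
E
```

```text
(188, 240) [0.487 0.235 0.092]
(185, 255) [0.488 0.233 0.078]
(188, 268) [0.486 0.235 0.07 ]
(175, 272) [0.493 0.235 0.067]
(200, 272) [0.479 0.234 0.065]
(200, 262) [0.479 0.233 0.072]
(232, 225) [0.462 0.223 0.09 ]
(232, 236) [0.461 0.223 0.082]
(240, 215) [0.457 0.22  0.093]
(190, 300) [0.484 0.235 0.044]
(195, 335) [0.479 0.231 0.01 ]
(190, 220) [0.487 0.236 0.107]
(160, 190) [0.503 0.236 0.131]
(280, 150) [0.437 0.212 0.134]
(230, 170) [0.464 0.215 0.123]
(190, 100) [0.492 0.254 0.206]
[[-0.422  0.907  0.004]
 [ 0.907  0.422  0.002]
 [-0.     0.004 -1.   ]] [-0.54005933  0.88262958  0.08695922  1.82557704 -0.15897338  0.43611246
  0.09514427]
```

The depth confirms it: the real fingertips are at z≈0.08 while the TCP reads 0.035, so they press on the cap. I'll lift off gently and measure this offset.

Request:
servo_tool([
  [0,0,-0.2],
  [0,0,-0.4],
  [0,0,-0.7],
  [0,0,-1.2],
  [0,0,-2.0],
  [0,0,-3.0],
  [0,0,-4.0],
  [0,0,-5.0],
  [0,0,-5.0],
  [0,0,-5.0],
  [0,0,-5.0],
], spin=[0,0,0,0,0,0,0,0,0,0,0])

```text
clock: 4.03
tcp_pos: [0.4765, 0.2202, 0.0834]
tcp_rot: [0.537, 0.843, -0.0, -0.0]
contact_force: [-0.3, -0.2, -0.7]
gripper_width: 0.0239
grasp_force: 0.0
```

```bash
python3 - <<'E'
from h import *
im,d=snap('side','s3'); 
u0,v0=280,180
cv2.imwrite('pics/c4.png',cv2.resize(im[v0:v0+110,u0:u0+120],None,fx=5,fy=5,interpolation=cv2.INTER_CUBIC))
o=env.observe();print({k:o[k] for k in('contact_force','wrist_torque','gripper_width','grasp_force','tcp_pos')})
print((pix('side',o['tcp_pos'])-[u0,v0])*5)
# lowest dark hand pts
P=[]
for v in range(v0,v0+110):
  for u in range(u0,u0+120):
    if d[v,u]>0:
      p=pt('side',u,v,d=d[v,u])
      if abs(p[0]-.478)<.07 and abs(p[1]-.22)<.05 and p[2]<.17 and p[2]>.03: P.append([u,v,*p])
np.save('pics/P.npy',P); P=np.array(P)
for zz in np.arange(.03,.17,.01):
  q=P[(P[:,4]>=zz)&(P[:,4]<zz+.01)]
  if len(q): print(zz.round(2),len(q),'x',q[:,2].min().round(3),q[:,2].max().round(3),'y',q[:,3].min().round(3),q[:,3].max().round(3))
E
```

```text
{'contact_force': array([0.49176166, 0.48384124, 0.04764635]), 'wrist_torque': array([-0.0471335 ,  0.00170496,  0.04064386]), 'gripper_width': 0.02387845920869868, 'grasp_force': 0.0, 'tcp_pos': array([0.47639233, 0.22016892, 0.08315075])}
[304.94428179 388.02955644]Traceback (most recent call last):
  File "<stdin>", line 12, in <module>
  File "h.py", line 8, in pt
    m=env.camera_model(n);K=np.array(m['intrinsics']);T=np.array(m['cam_to_world'])
ValueError: time passes only in moves, steps and waits
```

View pics/c4.png

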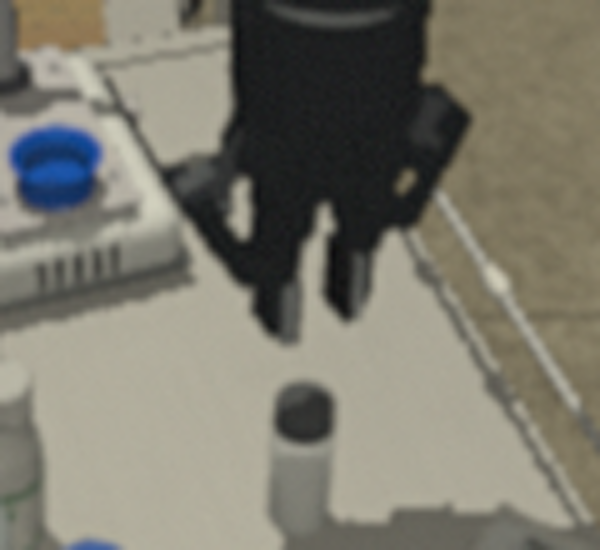

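```bash
python3 - <<'E'
from h import *
d=np.load('pics/s3.npz')['d']
m=env.camera_model('side');K=np.array(m['intrinsics']);T=np.array(m['cam_to_world'])
vv,uu=np.mgrid[180:290,280:400]; uv=np.stack([uu.ravel(),vv.ravel()],1).astype(float)
s=cv2.undistortPoints(uv[:,None],K,np.array([m['k1'],0,0,0.]))[:,0]
c=np.c_[s[:,0],-s[:,1],-np.ones(len(s))]*d[180:290,280:400].ravel()[:,None]
w=c@T[:3,:3].T+T[:3,3]
ok=(abs(w[:,0]-.477)<.06)&(abs(w[:,1]-.22)<.06)&(w[:,2]>.0)&(w[:,2]<.25); w=w[ok]
a=np.radians(25);ex=(w[:,:2]-[.4764,.2202])@[np.cos(a),np.sin(a)];ey=(w[:,:2]-[.4764,.2202])@[-np.sin(a),np.cos(a)]
for zz in np.arange(.0,.25,.01):
  k=(w[:,2]>=zz)&(w[:,2]<zz+.01)
  if k.sum(): print(zz.round(2),k.sum(),'along y_tool',ex[k].min().round(3),ex[k].max().round(3),np.sort(ex[k])[::max(1,k.sum()//6)].round(3),'across',ey[k].min().round(3),ey[k].max().round(3))
E
```

```text
0.0 963 along y_tool -0.078 0.061 [-0.078 -0.046 -0.029 -0.     0.017  0.031  0.059] across -0.079 0.045
0.01 33 along y_tool -0.008 0.014 [-0.008 -0.002  0.004  0.007  0.011  0.012  0.013] across -0.003 0.013
0.02 36 along y_tool -0.011 0.014 [-0.011 -0.001  0.003  0.008  0.01   0.013] across -0.006 0.014
0.03 43 along y_tool -0.01 0.013 [-0.01  -0.003  0.002  0.006  0.009  0.012  0.013] across -0.006 0.013
0.04 38 along y_tool -0.01 0.014 [-0.01  -0.003  0.004  0.009  0.011  0.012  0.013] across -0.008 0.014
0.05 46 along y_tool -0.009 0.013 [-0.009 -0.003  0.003  0.006  0.009  0.011  0.012] across -0.009 0.014
0.06 38 along y_tool -0.014 0.013 [-0.014 -0.006  0.001  0.005  0.009  0.011  0.013] across -0.007 0.012
0.07 104 along y_tool -0.013 0.012 [-0.013 -0.008 -0.003 -0.     0.005  0.008  0.012] across -0.014 0.012
0.12 23 along y_tool -0.019 0.018 [-0.019 -0.013 -0.013 -0.013 -0.012 -0.012  0.016  0.018] across -0.008 0.01
0.13 65 along y_tool -0.026 0.025 [-0.026 -0.017 -0.013 -0.012  0.017  0.021  0.024] across -0.012 0.01
0.14 69 along y_tool -0.025 0.025 [-0.025 -0.015 -0.0
[... 380 characters left out ...]
g y_tool -0.051 0.05 [-0.051 -0.041 -0.036 -0.012  0.023  0.037  0.05 ] across -0.015 0.015
0.19 167 along y_tool -0.057 0.056 [-0.057 -0.043 -0.02   0.011  0.021  0.023  0.052] across -0.016 0.017
0.2 153 along y_tool -0.061 0.059 [-0.061 -0.046 -0.019 -0.006  0.013  0.025  0.059] across -0.011 0.017
0.21 196 along y_tool -0.06 0.065 [-0.06  -0.049 -0.011  0.013  0.028  0.051  0.064] across -0.007 0.019
0.22 288 along y_tool -0.063 0.064 [-0.063 -0.037 -0.009  0.016  0.037  0.054] across -0.012 0.019
0.23 125 along y_tool -0.04 0.043 [-0.04   0.005  0.015  0.025  0.035  0.038  0.041] across -0.01 0.019
0.24 42 along y_tool 0.021 0.038 [0.021 0.029 0.033 0.036 0.036 0.037] across -0.01 0.011
```

The vial still stands, centred between the fingers. The real tips sit about 41 mm above the reported TCP, so I'll command 41 mm lower than the tip height I want.

Request:
servo_tool([
  [0,0,0],
  [0,0,0],
  [0,0,0],
  [0,0,0],
  [0,0,0],
  [0,0,2],
  [0,0,4],
  [0,0,5.5],
  [0,0,7],
  [0,0,8.2],
  [0,0,8.9],
  [0,0,9.1],
  [0,0,9.1],
], spin=[0,0,0,0,0,0,0,0,0,0,0,0,0], jaw=6.0)

```text
clock: 5.17
tcp_pos: [0.4765, 0.2202, -0.0076]
tcp_rot: [0.537, 0.843, -0.0, -0.0]
contact_force: [0.2, -0.1, -0.7]
gripper_width: 0.06
grasp_force: 0.0
```

Request:
servo_tool([
  [0,0,0],
  [0,0,0],
  [0,0,0],
  [0,0,0],
  [0,0,0],
  [0,0,0],
  [0,0,0],
  [0,0,0],
  [0,0,0],
], spin=[0,0,0,0,0,0,0,0,0], jaw=2.4, grip_force=20)

```text
clock: 5.92
tcp_pos: [0.4769, 0.2204, -0.0069]
tcp_rot: [0.537, 0.843, 0.0, 0.0]
contact_force: [-0.8, -0.3, 5.4]
gripper_width: 0.0285
grasp_force: 20.6
```

Request:
servo_tool([
  [0,0,-0.8],
  [0,0,-2],
  [0,0,-4],
  [0,0,-6],
  [0,0,-8],
  [0,0,-10],
  [0,0,-11.5],
  [0,0,-12],
  [0,0,-12],
], spin=[0,0,0,0,0,0,0,0,0])

```text
clock: 6.67
tcp_pos: [0.477, 0.2205, 0.1138]
tcp_rot: [0.537, 0.843, 0.001, 0.001]
contact_force: [0.6, 0.1, -0.3]
gripper_width: 0.0284
grasp_force: 20.1
```

```bash
python3 - <<'E'
from h import *
im=np.load('pics/top0.npz')['im']; im2=np.load('pics/s3.npz')['im']
for n,i in(('top',im),('side',im2)):
    h=cv2.inRange(cv2.cvtColor(i,cv2.COLOR_BGR2HSV),(105,150,60),(125,255,255))
    k,l,st,c=cv2.connectedComponentsWithStats(h)
    for j in range(1,k):
        if st[j,4]>60: print(n,st[j],c[j].round(1))
print('top',pt('top',353.6,172.6,z=.0775).round(4),'side',pt('side',291.4,210.5,z=.0775).round(4))
print(pix('side',(.5865,.0445,.0775)))
go((.586,.0445,.113)); o=env.observe(); print(o['gripper_width'],o['grasp_force'],o['contact_force'])
E
```

```text
top [344 163  19  20 222] [351.8 173.6]
top [228 177  14  14 153] [234.1 183.2]
side [283 206  17  15 201] [290.7 212.9]
top [0.5867 0.0433 0.0775] side [0.5863 0.0414 0.0775]
[291.30735502 211.25734342]
shift [-20.55   2.44   0.08] spin 0 yangle 25.0 tcp [0.477  0.2205 0.1138] q7 0.08 t 6.6667
0.028443063271174122 20.09479522705078 [ 0.64487732  0.12867021 -0.26317343]
```

Request:
servo_tool([
  [-1,0.1,0],
  [-3,0.35,0],
  [-5.5,0.7,0],
  [-8,1.0,0],
  [-10.5,1.3,0],
  [-13,1.6,0],
  [-15.5,1.9,0],
  [-18,2.2,0],
  [-19.6,2.4,0],
  [-20.4,2.5,0],
  [-20.6,2.5,0],
  [-20.6,2.5,0],
  [-20.6,2.5,0],
  [-20.6,2.5,0],
], spin=[0,0,0,0,0,0,0,0,0,0,0,0,0,0])

```text
clock: 7.83
tcp_pos: [0.5858, 0.0453, 0.1124]
tcp_rot: [0.537, 0.844, 0.0, -0.0]
contact_force: [0.6, -0.2, -0.8]
gripper_width: 0.0287
grasp_force: 20.1
```

```bash
python3 - <<'E'
from h import *
im,d=snap('side','s4'); u0,v0=250,140
cv2.imwrite('pics/c5.png',cv2.resize(im[v0:v0+90,u0:u0+120],None,fx=6,fy=6,interpolation=cv2.INTER_CUBIC))
go((.5868,.044,.07)); print((pix('side',(.5868,.044,.1205))-[u0,v0])*6)
E
```

```text
shift [-0.14  0.04  4.25] spin 0 yangle 25.1 tcp [0.5859 0.0451 0.1125] q7 0.38 t 7.8833
[243.31475584 345.90547604]
```

View pics/c5.png

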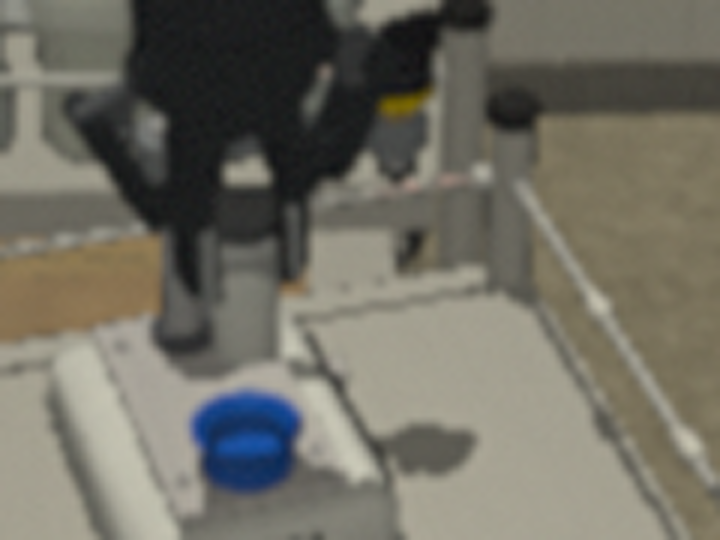

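The vial hangs straight in the fingers, with its right edge at crop 280 and base near 365. It is within about 1.5 mm of the axis of the cup, whose rim spans crop 193–302. I'll lower it.

Request:
servo_tool([
  [-0.1,0,1],
  [-0.1,0,2.2],
  [-0.1,0,3.4],
  [-0.1,0,4.2],
  [-0.1,0,4.6],
  [-0.1,0,5.0],
  [-0.1,0,5.3],
  [-0.1,0,5.6],
  [-0.1,0,5.8],
  [-0.1,0,5.9],
  [-0.1,0,5.9],
], spin=[0,0,0,0,0,0,0,0,0,0,0])

```text
clock: 8.8
tcp_pos: [0.5867, 0.0432, 0.0535]
tcp_rot: [0.537, 0.843, -0.0, 0.0]
contact_force: [-0.1, -0.0, -0.4]
gripper_width: 0.0285
grasp_force: 20.1
```

Request:
servo_tool([
  [0,0,0.1],
  [0,0,0.15],
  [0,0,0.15],
], spin=[0,0,0])

```text
clock: 9.05
tcp_pos: [0.5869, 0.0431, 0.0531]
tcp_rot: [0.538, 0.843, 0.0, 0.0]
contact_force: [-4.8, -0.5, 17.6]
gripper_width: 0.0282
grasp_force: 21.7
```

Request:
servo_tool([
  [0,0,0.1],
  [0,0,0],
  [0,0,0],
  [0,0,0],
  [0,0,0],
], spin=[0,0,0,0,0], jaw=4.8)

```text
clock: 9.47
tcp_pos: [0.5867, 0.0432, 0.052]
tcp_rot: [0.537, 0.843, -0.0, 0.0]
contact_force: [0.3, -0.1, -0.4]
gripper_width: 0.0481
grasp_force: 0.0
```

Request:
servo_tool([
  [0,0,-1],
  [0,0,-3],
  [0,0,-5.5],
  [0,0,-8],
  [0,0,-10],
  [0,0,-12],
  [0,0,-14],
  [0,0,-16],
  [0,0,-17],
  [0,0,-17],
], spin=[0,0,0,0,0,0,0,0,0,0])

```text
clock: 10.3
tcp_pos: [0.5874, 0.0432, 0.2249]
tcp_rot: [0.537, 0.843, 0.001, 0.001]
contact_force: [-0.8, -0.3, -0.0]
gripper_width: 0.0482
grasp_force: 0.0
```

```bash
cat >> h.py <<'E'
def cloud(n,d,u0,u1,v0,v1):
    m=env.camera_model(n);K=np.array(m['intrinsics']);T=np.array(m['cam_to_world'])
    vv,uu=np.mgrid[v0:v1,u0:u1]; uv=np.stack([uu.ravel(),vv.ravel()],1).astype(float)
    s=cv2.undistortPoints(uv[:,None],K,np.array([m['k1'],0,0,0.]))[:,0]
    dd=d[v0:v1,u0:u1].ravel()
    return (np.c_[s[:,0],-s[:,1],-np.ones(len(s))]*dd[:,None])@T[:3,:3].T+T[:3,3], dd>0
E
python3 - <<'E'
from h import *
im,d=snap('side','s5')
w,ok=cloud('side',d,250,380,140,240); w=w[ok]
k=(np.hypot(w[:,0]-.587,w[:,1]-.044)<.022)&(w[:,2]<.16)
for a,b in((.08,.09),(.09,.10),(.10,.11),(.11,.12),(.12,.13),(.13,.145)):
    q=w[k&(w[:,2]>=a)&(w[:,2]<b)]
    if len(q): print(a,len(q),q.min(0).round(4),q.max(0).round(4))
q=w[k&(w[:,2]>.13)]; print('top z',np.median(q[:,2]) if len(q) else None, q.mean(0))
u0,v0=250,140
cv2.imwrite('pics/c6.png',cv2.resize(im[v0:v0+90,u0:u0+120],None,fx=6,fy=6,interpolation=cv2.INTER_CUBIC))
# arm from top0
d0=np.load('pics/top0.npz')['d']; w,ok=cloud('top',d0,380,450,125,220); w=w[ok]
b=w[(w[:,2]>.155)&(w[:,2]<.18)]; kn=w[w[:,2]>.19]
print('bar pts',len(b)); 
for x in np.arange(.50,.64,.01):
    q=b[(b[:,0]>=x)&(b[:,0]<x+.01)]
    if len(q): print(x.round(2),q[:,1].min().round(4),q[:,1].max().round(4),np.median(q[:,2]).round(4))
print('knob',kn.mean(0).round(4),kn.min(0).round(4),kn.max(0).round(4)); c=np.cov((kn[kn[:,2]>.2][:,:2]).T); e,v=np.linalg.eigh(c); print(np.degrees(np.arctan2(v[1,1],v[0,1])),e)
E
```

```text
0.08 38 [0.5667 0.0457 0.0804] [0.5999 0.0577 0.0892]
0.09 33 [0.5739 0.0466 0.0907] [0.5993 0.0577 0.1   ]
0.1 35 [0.5735 0.0471 0.1001] [0.599  0.0576 0.1095]
0.11 40 [0.5733 0.041  0.1102] [0.5984 0.0568 0.1199]
0.12 36 [0.5729 0.041  0.12  ] [0.6005 0.0579 0.1297]
0.13 70 [0.5752 0.0312 0.1303] [0.6002 0.0572 0.138 ]
top z 0.1353942549169524 [0.58690458 0.04487602 0.13478666]
bar pts 555
0.5 -0.0679 -0.0524 0.1599
0.51 -0.053 -0.0474 0.1624
0.52 -0.0497 -0.0494 0.1608
0.53 -0.0553 -0.0545 0.1578
0.54 -0.0591 -0.0528 0.1636
0.55 -0.0669 -0.0514 0.1658
0.56 -0.0675 -0.0507 0.1656
0.57 -0.0658 -0.0491 0.1655
0.58 -0.0647 -0.0473 0.1652
0.59 -0.0635 -0.0468 0.1653
0.6 -0.0647 -0.0394 0.1662
0.61 -0.067 -0.0361 0.1691
0.62 -0.0668 -0.0363 0.1689
0.63 -0.0601 -0.0435 0.1677
knob [ 0.5182 -0.062   0.2042] [ 0.4985 -0.0809  0.1901] [ 0.5395 -0.0469  0.2167]
-145.99070213180963 [1.55191032e-05 1.70209565e-04]
```

View pics/c6.png

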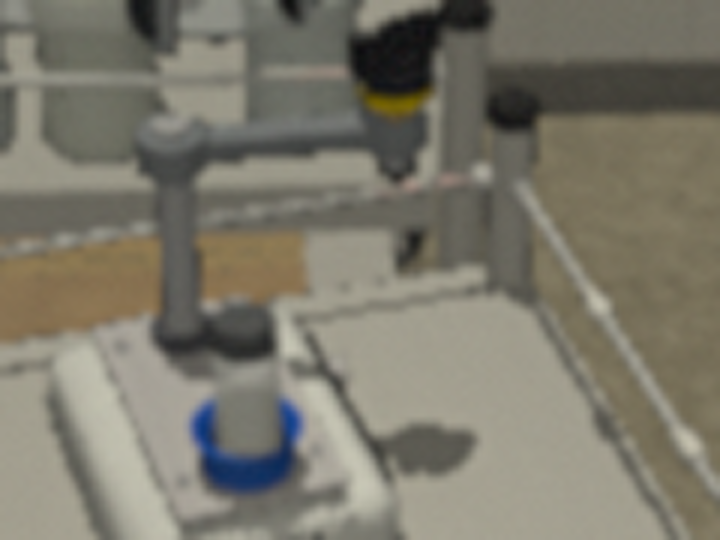

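The vial stands upright in the cup with its top at z≈0.135, and the arm is open. Next I'll take the shut fingers to the back (-y) side of the bar.

Request:
servo_tool([
  [-0.8,-0.4,0],
  [-2,-1,0],
  [-3.4,-1.6,0],
  [-4.8,-2.2,0],
  [-6.2,-2.9,0],
  [-7.6,-3.6,0],
  [-9,-4.3,0],
  [-10.2,-4.9,0],
  [-11.2,-5.4,0],
  [-11.8,-5.6,0],
  [-11.8,-5.6,0],
  [-11.8,-5.6,0],
  [-11.8,-5.6,0],
], spin=[-0.1,-0.22,-0.34,-0.46,-0.58,-0.7,-0.82,-0.94,-1.06,-1.17,-1.237,-1.237,-1.237], jaw=0)

```text
clock: 11.43
tcp_pos: [0.5854, -0.0873, 0.2216]
tcp_rot: [-0.05, 0.999, 0.0, -0.0]
contact_force: [0.3, -0.3, 0.4]
gripper_width: 0.0003
grasp_force: 0.0
```

```bash
python3 - <<'E'
from h import *
go((.5855,-.087,.115),95.9)
H=np.array([.618,-.0515])
from scipy.spatial.transform import Rotation as R
def pusher(th,r,off): 
    t=np.radians(th); return H+r*np.array([np.cos(t),np.sin(t)])-off*np.array([np.sin(t),-np.cos(t)])
# rows in tool axes for y-angle 95.9
a=np.radians(95.9); Y=np.array([np.cos(a),np.sin(a)]); X=np.array([-np.sin(a),np.cos(a)])*-1  # X = Y x Z(down)
X=np.cross([*Y,0],[0,0,-1])[:2]
s=pusher(185.9,.036,.032)
print(s)
for th in list(np.arange(185.9,108,-5.2))+[108]:
    p=pusher(th,.036,.0225 if th<185 else .025)-s; print(round(th,1),(X@p*100).round(2),(Y@p*100).round(2),np.radians(185.9-th).round(3))
E
```

```text
shift [-0.02  0.03 10.66] spin -0.003 yangle 95.7 tcp [ 0.5854 -0.0873  0.2216] q7 1.59 t 11.4333
[ 0.58548006 -0.08703102]
185.9 -0.0 0.7 0.0
180.7 0.19 1.29 0.091
175.5 0.35 1.64 0.182
170.3 0.47 2.0 0.272
165.1 0.56 2.38 0.363
159.9 0.62 2.76 0.454
154.7 0.64 3.14 0.545
149.5 0.63 3.53 0.635
144.3 0.59 3.91 0.726
139.1 0.5 4.28 0.817
133.9 0.39 4.65 0.908
128.7 0.24 5.01 0.998
123.5 0.06 5.35 1.089
118.3 -0.15 5.67 1.18
113.1 -0.39 5.97 1.271
108 -0.65 6.25 1.36
```

Request:
servo_tool([
  [0,0,1.5],
  [0,0,3.5],
  [0,0,5.5],
  [0,0,7.5],
  [0,0,9],
  [0,0,10],
  [0,0,10.5],
  [0,0,10.6],
  [0,0,10.6],
], spin=[0,0,0,0,0,0,0,0,0])

```text
clock: 12.18
tcp_pos: [0.5859, -0.0873, 0.1164]
tcp_rot: [-0.051, 0.999, -0.0, 0.0]
contact_force: [-0.3, -0.4, 0.9]
gripper_width: -0.0001
grasp_force: 0.0
```

Request:
servo_tool([
  [0,0.4,0],
  [0,0.7,0],
  [0.1,1.0,0],
  [0.19,1.29,0],
  [0.35,1.64,0],
  [0.47,2.0,0],
  [0.56,2.38,0],
  [0.62,2.76,0],
  [0.64,3.14,0],
  [0.63,3.53,0],
  [0.63,3.53,0],
], spin=[0,0,0.05,0.091,0.182,0.272,0.363,0.454,0.545,0.635,0.635])

```text
clock: 13.1
tcp_pos: [0.5761, -0.052, 0.1166]
tcp_rot: [0.265, 0.964, 0.0, 0.0]
contact_force: [0.3, -0.8, 1.0]
gripper_width: -0.0001
grasp_force: 0.4
```

```bash
python3 - <<'E'
from h import *
go((.5855,-.087,.115),149.5-90); print(env.observe()['contact_force'])
im,d=snap('side','s7'); u0,v0=250,130
cv2.imwrite('pics/c7.png',cv2.resize(im[v0:v0+100,u0:u0+130],None,fx=6,fy=6,interpolation=cv2.INTER_CUBIC))
E
```

```text
shift [-2.59 -2.53  0.16] spin -0.004 yangle 59.3 tcp [ 0.5761 -0.052   0.1166] q7 1.01 t 13.1
[ 0.27247683 -0.81262915  1.03893428]
```

View pics/c7.png

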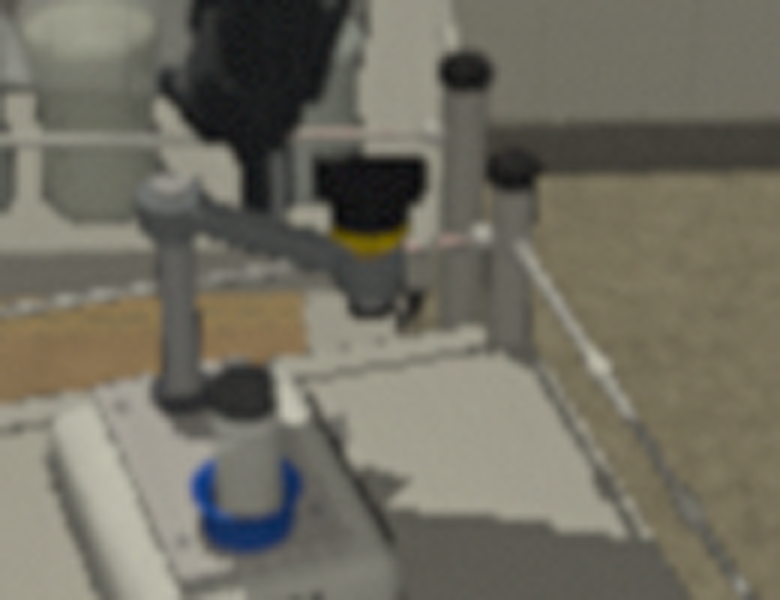

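The arm follows the push, with the knob now at crop (370,200). I'll carry on towards home.

Request:
servo_tool([
  [0.19,0.33,0],
  [0.35,0.68,0],
  [0.47,1.04,0],
  [0.56,1.41,0],
  [0.62,1.79,0],
  [0.64,2.17,0],
  [0.64,2.55,0],
  [0.61,2.76,0],
  [0.59,2.95,0],
  [0.59,2.95,0],
  [0.59,2.95,0],
], spin=[0.09,0.18,0.27,0.36,0.45,0.54,0.63,0.68,0.725,0.725,0.725])

```text
clock: 14.07
tcp_pos: [0.5858, -0.0245, 0.1161]
tcp_rot: [0.587, 0.81, 0.0, -0.0]
contact_force: [-0.3, -0.7, 0.9]
gripper_width: -0.0002
grasp_force: 0.4
```

```bash
cat >> h.py <<'E'
def rep():
    s=env.observe()
    for k in('clock','contact_force','wrist_torque','tcp_pos','gripper_width','grasp_force'): print(k,np.round(s[k],4),end=' ')
    print('q7',s['qpos'][6].round(3))
def knob(n='side',f=None):
    im,d=snap(n,f); w,ok=cloud(n,d,*((230,400,120,230) if n=='side' else (300,450,110,230)))
    c=im[120:230,230:400] if n=='side' else im[110:230,300:450]
    return im,w,ok,c.reshape(-1,3)
E
python3 - <<'E'
from h import *
rep()
im,w,ok,c=knob('side','s8')
y=ok&(c[:,2]>110)&(c[:,1]>90)&(c[:,0]<60)&(w[:,2]>.15)&(w[:,2]<.22)
print('yellow',y.sum(),w[y].mean(0).round(4),w[y].min(0).round(4),w[y].max(0).round(4))
E
```

```text
clock 14.0667 contact_force [-0.2847 -0.7454  0.8884] wrist_torque [-0.0252  0.0648 -0.0353] tcp_pos [ 0.5858 -0.0245  0.1161] gripper_width -0.0002 grasp_force 0.356 q7 0.449
yellow 12 [0.587  0.0534 0.1785] [0.5786 0.0446 0.1707] [0.5953 0.0595 0.1834]
```

Request:
servo_tool([
  [0.04,0.06,0],
  [0.08,0.13,0],
  [0.08,0.13,0],
  [0.08,0.13,0],
], spin=[0.018,0.035,0.035,0.035])

```text
clock: 14.45
tcp_pos: [0.5866, -0.0235, 0.116]
tcp_rot: [0.602, 0.798, -0.0, -0.0]
contact_force: [-2.7, -0.9, 2.6]
gripper_width: 0.0004
grasp_force: 2.2
```

```bash
python3 -c "
from h import *
rep()"
```

```text
clock 14.45 contact_force [-2.718  -0.8911  2.6308] wrist_torque [-0.296   0.6392  0.0161] tcp_pos [ 0.5866 -0.0235  0.116 ] gripper_width 0.0004 grasp_force 2.1753 q7 0.419
```

Request:
servo_tool([
  [0.04,0.06,0],
  [0.08,0.13,0],
  [0.08,0.13,0],
  [0.08,0.13,0],
], spin=[0.018,0.035,0.035,0.035])

```text
clock: 14.78
tcp_pos: [0.5867, -0.0229, 0.1159]
tcp_rot: [0.617, 0.787, -0.001, -0.001]
contact_force: [-9.4, -3.6, 5.8]
gripper_width: 0.0
grasp_force: 6.1
```

```bash
python3 -c "
from h import *
rep()"
```

```text
clock 14.7833 contact_force [-9.4226 -3.6422  5.7683] wrist_torque [-0.8652  2.0694  0.0217] tcp_pos [ 0.5867 -0.0229  0.1159] gripper_width 0.0 grasp_force 6.1373 q7 0.391
```

The force rises to 10 N with no more travel, so the arm is at its stop. I'll back off, lift and look.

Request:
servo_tool([
  [0,-0.5,0],
  [0,-1.5,0],
  [0,-2.5,-1],
  [0,-3.5,-3],
  [0,-4.5,-5],
  [0,-6,-7],
  [-2,-8,-9],
  [-4,-10,-10],
  [-5,-11,-10],
  [-5,-11,-10],
  [-5,-11,-10],
], spin=[0,0,0,0,0,0,0,0,0,0,0], jaw=4.0)

```text
clock: 15.7
tcp_pos: [0.4934, -0.0974, 0.2162]
tcp_rot: [0.617, 0.787, 0.0, 0.0]
contact_force: [0.7, -0.6, -0.1]
gripper_width: 0.0397
grasp_force: 0.0
```

```bash
python3 - <<'E'
from h import *
rep()
im,w,ok,c=knob('side','s9')
y=ok&(c[:,2]>110)&(c[:,1]>90)&(c[:,0]<60)&(w[:,2]>.15)&(w[:,2]<.22)
print('yellow',y.sum(),w[y].mean(0).round(4),w[y].min(0).round(4),w[y].max(0).round(4))
k=ok&(w[:,2]>.19)&(w[:,2]<.225)&(np.hypot(w[:,0]-.587,w[:,1]-.044)<.035)
print('side knob',k.sum(),w[k].mean(0).round(4),w[k].min(0).round(4),w[k].max(0).round(4))
t,w2,ok2,c2=knob('top','t9')
for zz in(.19,.2,.205):
  k=ok2&(w2[:,2]>zz)&(w2[:,2]<.225)&(np.hypot(w2[:,0]-.587,w2[:,1]-.044)<.035)
  if k.sum()>5:
    q=w2[k]; e,v=np.linalg.eigh(np.cov(q[:,:2].T)); print('top knob',zz,k.sum(),q.mean(0).round(4),q.min(0).round(4),q.max(0).round(4),np.degrees(np.arctan2(v[1,1],v[0,1])).round(1),e)
f=lambda i,u,v:cv2.resize(i[v:v+66,u:u+66],None,fx=6,fy=6,interpolation=cv2.INTER_CUBIC)
cv2.imwrite('pics/c8.png',np.hstack([f(im,255,140),f(t,325,145)]))
E
```

```text
clock 15.7 contact_force [ 0.7341 -0.5798 -0.0955] wrist_torque [0.0033 0.0085 0.002 ] tcp_pos [ 0.4934 -0.0974  0.2162] gripper_width 0.0397 grasp_force 0.0 q7 0.518
yellow 7 [0.5872 0.0534 0.1791] [0.5738 0.0377 0.1695] [0.6009 0.0589 0.1814]
side knob 204 [0.5887 0.0477 0.2041] [0.5683 0.0275 0.1901] [0.6069 0.0637 0.2159]
top knob 0.19 346 [0.587  0.043  0.2038] [0.5691 0.0243 0.19  ] [0.6079 0.0621 0.2161] 135.5 [6.01712037e-05 1.41228003e-04]
top knob 0.2 195 [0.5874 0.0435 0.2114] [0.5691 0.0243 0.2001] [0.6079 0.0621 0.2161] 135.2 [1.56340540e-05 1.83971425e-04]
top knob 0.205 182 [0.5876 0.0429 0.2121] [0.5691 0.0243 0.2063] [0.6079 0.0609 0.2161] 135.2 [1.18739203e-05 1.85833754e-04]
```

View pics/c8.png

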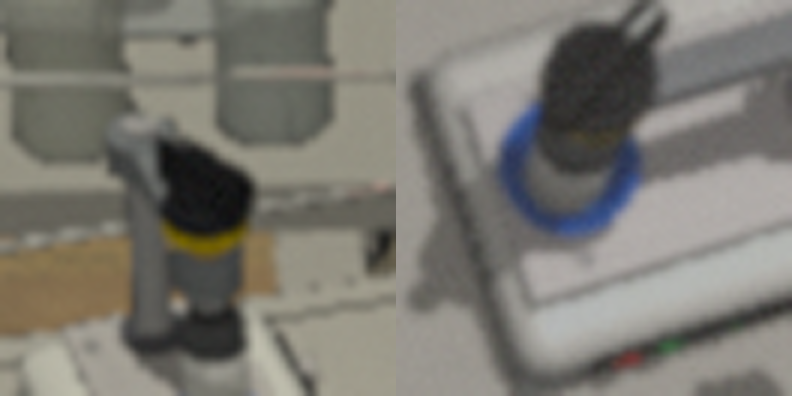

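The side view shows the arm home, with the pad over the cap. The top view gives the knob at (0.587,0.043), its wing along 135°, top at z≈0.212. I'll go above it, square to the wing.

Request:
servo_tool([
  [1,1.1,-1],
  [2.5,2.8,-1],
  [4.3,4.7,-1],
  [6.1,6.6,-1],
  [7.9,8.6,-1],
  [9.5,10.4,-1],
  [10.8,11.8,-1],
  [11.4,12.5,-1],
  [11.4,12.5,-1],
  [11.4,12.5,-1],
  [11.4,12.5,-1],
], spin=[-0.08,-0.17,-0.26,-0.35,-0.44,-0.51,-0.548,-0.548,-0.548,-0.548,-0.548], jaw=4.0)

```text
clock: 16.72
tcp_pos: [0.5866, 0.0424, 0.226]
tcp_rot: [0.381, 0.925, -0.0, 0.0]
contact_force: [0.2, -1.2, 0.4]
gripper_width: 0.0398
grasp_force: 0.0
```

```bash
python3 -c "
from h import *
rep();go((.5873,.043,.1545),45.2)"
```

```text
clock 16.7167 contact_force [ 0.2364 -1.1596  0.3517] wrist_torque [-0.0401  0.0152 -0.0144] tcp_pos [0.5866 0.0424 0.226 ] gripper_width 0.0398 grasp_force 0.0 q7 0.695
shift [-0.01  0.1   7.15] spin 0.0 yangle 45.2 tcp [0.5866 0.0424 0.226 ] q7 0.69 t 16.7167
```

Request:
servo_tool([
  [0,0.05,1.5],
  [0,0.05,3],
  [0,0.05,4.5],
  [0,0.05,5.8],
  [0,0.05,6.6],
  [0,0.05,7.0],
  [0,0.05,7.1],
  [0,0.05,7.1],
], spin=[0,0,0,0,0,0,0,0])

```text
clock: 17.38
tcp_pos: [0.5874, 0.0435, 0.1554]
tcp_rot: [0.38, 0.925, 0.0, 0.0]
contact_force: [0.5, 0.6, 0.1]
gripper_width: 0.0402
grasp_force: 0.0
```

Request:
servo_tool([
  [0,0,0],
  [0,0,0],
  [0,0,0],
  [0,0,0],
  [0,0,0],
  [0,0,0],
  [0,0,0],
  [0,0,0],
], spin=[0,0,0,0,0,0,0,0], jaw=0.6, grip_force=40)

```text
clock: 18.05
tcp_pos: [0.5874, 0.0435, 0.1558]
tcp_rot: [0.38, 0.925, -0.0, 0.0]
contact_force: [-1.7, -1.9, 5.6]
gripper_width: 0.0209
grasp_force: 38.9
```

```bash
python3 -c "
from h import *
rep();go((.5873,.043,.1545),45.2)"
```

```text
clock 18.05 contact_force [-1.7434 -1.8665  5.6311] wrist_torque [-0.4241  0.5341 -0.0122] tcp_pos [0.5874 0.0435 0.1558] gripper_width 0.0209 grasp_force 38.877 q7 0.696
shift [-0.03 -0.05  0.13] spin 0.002 yangle 45.3 tcp [0.5874 0.0435 0.1558] q7 0.7 t 18.05
```

```bash
python3 - <<'E'
from h import *
im,w,ok,c=knob('side','s10'); t,w2,ok2,c2=knob('top','t10')
a=np.radians(45.2);Y=[np.cos(a),np.sin(a)];X=[-np.sin(a),np.cos(a)]
for nm,W,o,C in(('side',w,ok,c),('top',w2,ok2,c2)):
  for z0 in np.arange(.165,.235,.005):
    k=o&(W[:,2]>=z0)&(W[:,2]<z0+.005)&(np.hypot(W[:,0]-.5875,W[:,1]-.0433)<.045)
    if k.sum()<3: continue
    p=W[k][:,:2]-[.5875,.0433]; y=p@Y; x=p@X
    print(nm,z0.round(3),k.sum(),'y',y.min().round(3),np.percentile(y,[25,50,75]).round(3),y.max().round(3),'x',x.min().round(3),np.percentile(x,[25,50,75]).round(3),x.max().round(3))
rep()
E
```

```text
side 0.165 35 y -0.011 [-0.002  0.005  0.01 ] 0.015 x -0.01 [0.002 0.006 0.01 ] 0.015
side 0.17 14 y -0.005 [0.003 0.006 0.008] 0.012 x -0.007 [0.    0.004 0.007] 0.011
side 0.175 3 y 0.011 [0.012 0.012 0.014] 0.015 x -0.003 [0.002 0.008 0.009] 0.01
side 0.18 26 y -0.009 [0.003 0.01  0.014] 0.016 x -0.014 [0.002 0.012 0.014] 0.016
side 0.185 23 y -0.009 [0.004 0.012 0.014] 0.018 x -0.01 [0.005 0.01  0.014] 0.016
side 0.19 29 y -0.003 [0.007 0.012 0.015] 0.017 x -0.009 [0.003 0.009 0.012] 0.017
side 0.195 21 y -0.006 [0.002 0.005 0.014] 0.017 x -0.007 [0.007 0.012 0.02 ] 0.023
side 0.2 28 y -0.019 [0.002 0.005 0.013] 0.021 x -0.005 [0.009 0.01  0.019] 0.023
side 0.205 40 y -0.027 [0.001 0.005 0.018] 0.023 x -0.007 [0.003 0.008 0.012] 0.022
side 0.21 59 y -0.026 [-0.011  0.001  0.005] 0.024 x -0.011 [0.005 0.007 0.011] 0.023
side 0.215 39 y -0.017 [-0.011 -0.001  0.018] 0.024 x -0.011 [-0.001  0.005  0.01 ] 0.019
side 0.22 32 y -0.018 [-0.011  0.013  0.02 ] 0.025 x -0.012 [-0.001  0.005  0.009] 0.011
side 0.225 38 y -0.022 [-0.012  0.001  0.021] 0.024 x -0.011 [-0.002  0.005  0.009] 0.012
side 0.23 30 y -0.019 [-0.013 -0.011  0.013] 0.023 x -0.01 [0.001 0.006 0.009] 0.011
top 0.195 4 y -0.001 [0.    0.002 0.004] 0.005 x 0.022 [0.022 0.022 0.022] 0.022
top 0.2 3 y -0.001 [0.    0.001 0.003] 0.005 x 0.021 [0.022 0.023 0.023] 0.023
top 0.21 3 y 0.002 [0.002 0.003 0.003] 0.004 x 0.021 [0.021 0.022 0.022] 0.023
clock 18.15 contact_force [-2.6861 -1.4757  6.2081] wrist_torque [-0.3506  0.5201 -0.0551] tcp_pos [0.5875 0.0435 0.1558] gripper_width 0.0211 grasp_force 38.8777 q7 0.696
```

```bash
python3 - <<'E'
from h import *
a=np.radians(45.2);Y=[np.cos(a),np.sin(a)];X=[-np.sin(a),np.cos(a)]
for n,f,b in(('top','t9',(300,450,110,230)),('side','s9',(230,400,120,230))):
  d=np.load('pics/'+f+'.npz')['d']; w,ok=cloud(n,d,*b)
  p=w[:,:2]-[.5874,.043]; y=p@Y; x=p@X
  for lo in np.arange(-.024,.024,.003):
    k=ok&(w[:,2]>.17)&(abs(x)<.011)&(y>=lo)&(y<lo+.003)
    if k.sum()>1: print(n,'y',lo.round(3),k.sum(),np.sort(w[k,2])[::max(1,k.sum()//7)].round(3))
E
```

```text
top y -0.018 9 [0.181 0.184 0.185 0.185 0.189 0.189 0.19  0.192 0.195]
top y -0.015 26 [0.179 0.188 0.19  0.191 0.191 0.192 0.192 0.193 0.194]
top y -0.012 21 [0.19  0.191 0.191 0.194 0.195 0.198 0.2  ]
top y -0.009 19 [0.19  0.192 0.193 0.197 0.197 0.198 0.198 0.199 0.2   0.2  ]
top y -0.006 35 [0.19  0.198 0.199 0.208 0.209 0.212 0.214]
top y -0.003 17 [0.211 0.211 0.211 0.212 0.213 0.213 0.214 0.214 0.216]
top y -0.0 20 [0.211 0.211 0.212 0.213 0.213 0.213 0.214 0.215 0.215 0.215]
top y 0.003 22 [0.21  0.212 0.212 0.212 0.212 0.213 0.213 0.214]
top y 0.006 7 [0.197 0.198 0.199 0.199 0.2   0.2   0.2  ]
top y 0.009 15 [0.191 0.192 0.196 0.199 0.199 0.2   0.2   0.201]
top y 0.012 19 [0.182 0.191 0.191 0.191 0.192 0.192 0.193 0.193 0.193 0.194]
top y 0.015 14 [0.179 0.19  0.191 0.191 0.192 0.192 0.193]
side y -0.009 3 [0.171 0.214 0.214]
side y -0.003 14 [0.17  0.172 0.214 0.215 0.215 0.215 0.216]
side y -0.0 11 [0.17  0.171 0.173 0.2   0.212 0.212 0.214 0.215 0.215 0.215 0.215]
side y 0.003 40 [0.17  0.195 0.201 0.203 0.206 0.208 0.21  0.212]
side y 0.006 12 [0.172 0.193 0.194 0.195 0.196 0.197 0.199 0.2   0.2   0.201 0.202 0.203]
side y 0.009 19 [0.17  0.183 0.188 0.193 0.194 0.194 0.195 0.197 0.199 0.201]
side y 0.012 24 [0.18  0.183 0.185 0.189 0.19  0.191 0.193 0.194]
side y 0.015 13 [0.181 0.181 0.183 0.184 0.184 0.186 0.187 0.189 0.189 0.189 0.193 0.193
 0.196]
```

The knob has a central boss, about 21 mm wide and up to z≈0.200, and the fingers stopped on it. I'll regrip 7 mm higher, on the wing itself.

Request:
servo_tool([
  [0,0,0],
  [0,0,-0.1],
  [0,0,-0.4],
  [0,0,-0.75],
  [0,0,-0.75],
  [0,0,-0.75],
], spin=[0,0,0,0,0,0], jaw=3.2)

```text
clock: 18.65
tcp_pos: [0.5875, 0.0439, 0.1628]
tcp_rot: [0.38, 0.925, 0.0, 0.0]
contact_force: [-0.7, -0.6, -0.1]
gripper_width: 0.0323
grasp_force: 0.0
```

Request:
servo_tool([
  [0,0,0],
  [0,0,0],
  [0,0,0],
  [0,0,0],
  [0,0,0],
  [0,0,0],
], spin=[0,0,0,0,0,0], jaw=0.6, grip_force=40)

```text
clock: 19.15
tcp_pos: [0.5872, 0.0437, 0.1625]
tcp_rot: [0.38, 0.925, -0.0, -0.0]
contact_force: [-2.0, -0.6, 2.7]
gripper_width: 0.0102
grasp_force: 43.6
```

```bash
python3 -c "
from h import *
rep()"
```

```text
clock 19.15 contact_force [-1.9626 -0.5966  2.6534] wrist_torque [-0.365   0.5781 -0.0532] tcp_pos [0.5872 0.0437 0.1625] gripper_width 0.0102 grasp_force 43.6406 q7 0.696
```

Request:
servo_tool([
  [0,0,0.02],
  [0,0,0.04],
  [0,0,0.06],
  [0,0,0.08],
  [0,0,0.1],
  [0,0,0.12],
  [0,0,0.14],
  [0,0,0.16],
  [0,0,0.16],
], spin=[0.1,0.2,0.3,0.4,0.5,0.6,0.7,0.8,0.8])

```text
clock: 19.9
tcp_pos: [0.5877, 0.0439, 0.1609]
tcp_rot: [0.712, 0.702, 0.0, 0.0]
contact_force: [1.1, -1.5, 2.3]
gripper_width: 0.0108
grasp_force: 43.6
```

```bash
python3 -c "
from h import *
rep()"
```

```text
clock 19.9 contact_force [ 1.1264 -1.5411  2.326 ] wrist_torque [-0.2734 -0.3177 -0.0149] tcp_pos [0.5877 0.0439 0.1609] gripper_width 0.0108 grasp_force 43.5782 q7 0.079
```

Request:
servo_tool([
  [0,0,0.02],
  [0,0,0.04],
  [0,0,0.05],
], spin=[0.1,0.2,0.25])

```text
clock: 20.15
tcp_pos: [0.5878, 0.0438, 0.1605]
tcp_rot: [0.793, 0.609, 0.0, 0.0]
contact_force: [1.7, -0.7, 2.2]
gripper_width: 0.0109
grasp_force: 43.5
```

```bash
cat >> h.py <<'E'
def kt():
    s=env.observe();q=s['tcp_rot'];ya=2*np.arctan2(q[1],q[0])-np.pi/2
    print('turned',round(np.radians(45.2)-ya,3),'T',s['wrist_torque'].round(3),'F',s['contact_force'].round(1),'z',s['tcp_pos'][2].round(4),'eff7',s['joint_efforts'][6].round(3),'t',s['clock'],'w',s['gripper_width'].round(4),'q7',s['qpos'][6].round(2))
E
python3 -c "
from h import *
kt()"
```

```text
Traceback (most recent call last):
  File "h.py", line 40, in kt
    print('turned',round(np.radians(45.2)-ya,3),'T',s['wrist_torque'].round(3),'F',s['contact_force'].round(1),'z',s['tcp_pos'][2].round(4),'eff7',s['joint_efforts'][6].round(3),'t',s['clock'],'w',s['gripper_width'].round(4),'q7',s['qpos'][6].round(2))
                                                                                                                                                                                                     ^^^^^^^^^^^^^^^^^^^^^^^^
AttributeError: 'float' object has no attribute 'round'
```

Request:
servo_tool([
  [0,0,0.02],
  [0,0,0.03],
], spin=[0.1,0.15])

```text
clock: 20.32
tcp_pos: [0.5878, 0.0437, 0.1602]
tcp_rot: [0.836, 0.548, 0.0, 0.0]
contact_force: [2.1, -2.6, 1.7]
gripper_width: 0.0105
grasp_force: 43.5
```

```bash
python3 -c "
from h import *
kt()"
```

```text
Traceback (most recent call last):
  File "h.py", line 40, in kt
    print('turned',round(np.radians(45.2)-ya,3),'T',s['wrist_torque'].round(3),'F',s['contact_force'].round(1),'z',s['tcp_pos'][2].round(4),'eff7',s['joint_efforts'][6].round(3),'t',s['clock'],'w',s['gripper_width'].round(4),'q7',s['qpos'][6].round(2))
                                                                                                                                                                                                     ^^^^^^^^^^^^^^^^^^^^^^^^
AttributeError: 'float' object has no attribute 'round'
```

```bash
sed -i "s/s\['gripper_width'\].round(4)/round(float(s['gripper_width']),4)/" h.py; python3 -c "
from h import *
kt()"
```

```text
turned 1.199 T [-0.349 -0.609  0.061] F [ 2.1 -2.6  1.7] z 0.1602 eff7 0.424 t 20.3167 w 0.0105 q7 -0.23
```

Request:
servo_tool([
  [0,0,0.02],
  [0,0,0.03],
], spin=[0.08,0.15])

```text
clock: 20.48
tcp_pos: [0.5878, 0.0436, 0.1599]
tcp_rot: [0.875, 0.485, 0.0, 0.0]
contact_force: [3.2, -2.5, 2.0]
gripper_width: 0.0105
grasp_force: 43.4
```

```bash
python3 -c "
from h import *
kt()"
```

```text
turned 1.348 T [-0.501 -0.576 -0.01 ] F [ 3.2 -2.5  2. ] z 0.1599 eff7 2.006 t 20.4833 w 0.0105 q7 -0.34
```

Request:
servo_tool([
  [0,0,0.02],
  [0,0,0.03],
], spin=[0.08,0.15])

```text
clock: 20.65
tcp_pos: [0.5878, 0.0435, 0.1596]
tcp_rot: [0.909, 0.418, 0.0, 0.0]
contact_force: [3.5, -2.6, 0.7]
gripper_width: 0.0108
grasp_force: 43.4
```

```bash
python3 -c "
from h import *
kt()"
```

```text
turned 1.498 T [-0.64  -0.63   0.039] F [ 3.5 -2.6  0.7] z 0.1596 eff7 1.903 t 20.65 w 0.0108 q7 -0.46
```

Request:
servo_tool([
  [0,0,0.02],
  [0,0,0.03],
], spin=[0.08,0.15])

```text
clock: 20.82
tcp_pos: [0.5878, 0.0433, 0.1594]
tcp_rot: [0.937, 0.348, 0.0, 0.001]
contact_force: [1.7, -2.7, 3.1]
gripper_width: 0.0104
grasp_force: 43.7
```

```bash
python3 -c "
from h import *
kt()"
```

```text
turned 1.648 T [-0.755 -0.649  0.018] F [ 1.7 -2.7  3.1] z 0.1594 eff7 1.893 t 20.8167 w 0.0104 q7 -0.57
```

Request:
servo_tool([
  [0,0,0.02],
  [0,0,0.03],
], spin=[0.08,0.15])

```text
clock: 20.98
tcp_pos: [0.588, 0.0432, 0.1593]
tcp_rot: [0.961, 0.277, 0.001, 0.001]
contact_force: [1.5, -2.5, 6.3]
gripper_width: 0.0107
grasp_force: 44.1
```

```bash
python3 -c "
from h import *
kt()"
```

```text
turned 1.798 T [-0.847 -0.559  0.069] F [ 1.5 -2.5  6.3] z 0.1593 eff7 1.847 t 20.9833 w 0.0107 q7 -0.69
```

Request:
servo_tool([
  [0,0,0.01],
  [0,0,0.02],
], spin=[0.07,0.12])

```text
clock: 21.15
tcp_pos: [0.5881, 0.0431, 0.1592]
tcp_rot: [0.976, 0.219, 0.001, 0.001]
contact_force: [2.4, -3.8, 9.3]
gripper_width: 0.0106
grasp_force: 44.5
```

```bash
python3 -c "
from h import *
kt()"
```

```text
turned 1.918 T [-0.926 -0.436  0.161] F [ 2.4 -3.8  9.3] z 0.1592 eff7 0.828 t 21.15 w 0.0106 q7 -0.78
```

Request:
servo_tool([
  [0,0,0],
  [0,0,0],
], spin=[0.06,0.1])

```text
clock: 21.32
tcp_pos: [0.5881, 0.043, 0.1592]
tcp_rot: [0.985, 0.17, 0.001, 0.001]
contact_force: [2.7, -3.4, 8.4]
gripper_width: 0.0106
grasp_force: 44.3
```

```bash
python3 -c "
from h import *
kt()"
```

```text
turned 2.017 T [-1.069 -0.566  0.216] F [ 2.7 -3.4  8.4] z 0.1592 eff7 0.561 t 21.3167 w 0.0106 q7 -0.86
```

Request:
servo_tool([
  [0,0,0],
  [0,0,0],
], spin=[0.06,0.1])

```text
clock: 21.48
tcp_pos: [0.5881, 0.0429, 0.1592]
tcp_rot: [0.993, 0.121, 0.001, 0.001]
contact_force: [1.9, -4.2, 7.8]
gripper_width: 0.0106
grasp_force: 44.3
```

```bash
python3 -c "
from h import *
kt()"
```

```text
turned 2.117 T [-1.175 -0.65   0.183] F [ 1.9 -4.2  7.8] z 0.1592 eff7 0.603 t 21.4833 w 0.0106 q7 -0.94
```

Request:
servo_tool([
  [0,0,0],
  [0,0,0],
], spin=[0.05,0.1])

```text
clock: 21.65
tcp_pos: [0.5881, 0.0428, 0.1592]
tcp_rot: [0.997, 0.071, 0.001, 0.001]
contact_force: [3.3, -5.9, 7.6]
gripper_width: 0.0106
grasp_force: 44.2
```

```bash
python3 -c "
from h import *
kt()"
```

```text
turned 2.217 T [-1.276 -0.707  0.234] F [ 3.3 -5.9  7.6] z 0.1592 eff7 1.396 t 21.65 w 0.0106 q7 -1.02
```

Request:
servo_tool([
  [0,0,0],
  [0,0,0],
], spin=[0.05,0.1])

```text
clock: 21.82
tcp_pos: [0.5881, 0.0427, 0.1592]
tcp_rot: [1.0, 0.021, 0.001, 0.001]
contact_force: [2.8, -5.2, 5.6]
gripper_width: 0.0108
grasp_force: 44.2
```

```bash
python3 -c "
from h import *
kt()"
```

```text
turned 2.317 T [-1.353 -0.663  0.287] F [ 2.8 -5.2  5.6] z 0.1592 eff7 1.335 t 21.8167 w 0.0108 q7 -1.1
```

```bash
python3 - <<'E'
from h import *
for i in range(4):
    im,d=snap('top','t11'); kt()
a=np.radians(-44.8)-2.317
for s in(0,.2,.4):
    p=[.5875+.018*np.cos(a+s),.0432+.018*np.sin(a+s),.177]; print(s,pix('top',p).round(1),pix('side',p).round(1))
u,v=pix('top',[.5875+.018*np.cos(a),.0432+.018*np.sin(a),.177]).astype(int)
print(u,v,(d[v-6:v+7,u-8:u+9]*1000).astype(int)); print(im[v-6:v+7,u-8:u+9].max(2))
E
```

```text
turned 2.321 T [-1.456 -0.601  0.21 ] F [ 2.9 -5.1  9. ] z 0.1592 eff7 1.028 t 21.8667 w 0.011 q7 -1.1
turned 2.317 T [-1.33  -0.58   0.132] F [ 2.9 -5.3  7.6] z 0.1592 eff7 -1.468 t 21.9167 w 0.0109 q7 -1.1
turned 2.315 T [-1.308 -0.696  0.073] F [ 1.9 -5.7  7.4] z 0.1592 eff7 -0.64 t 21.9667 w 0.0108 q7 -1.1
turned 2.315 T [-1.324 -0.608  0.092] F [ 2.7 -6.   7.7] z 0.1592 eff7 -0.259 t 22.0167 w 0.0105 q7 -1.1
0 [358.7 169.1] [296.8 178.2]
0.2 [360.6 168.9] [296.6 177.4]
0.4 [362.5 168.2] [296.1 176.6]
358 169 [[353 353 355 355 355 356 357 358 360 361 360 360 363 363 364 365 366]
 [354 354 354 356 354 356 356 359 359 359 361 362 362 363 365 365 366]
 [353 352 354 355 354 356 356 358 359 360 362 362 363 363 366 365 367]
 [353 355 353 355 355 356 358 359 358 359 362 362 364 364 364 366 368]
 [352 354 353 356 357 356 357 359 359 359 360 362 363 364 366 366 368]
 [353 354 355 355 355 357 358   0 360 360 362 362 362 363 365 366 367]
 [353 353 354 355 356 356 358   0 360 362 362 363 364 364 365 366 367]
 [353 354 355 354 355 358 358 359 361 360 362 363 363 365 366 367 369]
 [354 353 354
[... 566 characters left out ...]
106 106 103 101 103 100 105 105 100 103 105 104 103 102 102]
 [108 108 108 105 106 104 102  99 101 103 104 104 102 104 102 100 101]
 [107 108 106 106 102 102 103 101 102 101 105 106 104 101 102 100 104]
 [105 106 106 108 104 105 102 104 103 103 101 103 101 103 102 103 101]
 [108 104 103 103 104 101 101 101 102 100 103 102 103 102 103 103 104]
 [106 105 105 105 106 105 100 103 104 102 103 103 104 103 101 102 102]
 [106 103 106 106 104 102 102 102 102 105 102 102 101 103 102 101 102]
 [103 104 102 105 107 102 105 104 103 102 102 105 104 102 100 100  99]
 [106 104 104 102 103 102 105 103 101 102 102 104 102 104  99  99 102]
 [104 103 102 103 101 103 101 106 103 102 104 103 100 103 101 104 101]]
```

Held still, the torque drops to about 0.09 N m, as described for the clutch. Slip began somewhere between 2.0 and 2.3 rad, so I'll turn another 0.1 rad, which gives slip but stays inside the limit.

Request:
servo_tool([
  [0,0,0],
  [0,0,0],
], spin=[0.05,0.1])

```text
clock: 22.18
tcp_pos: [0.5881, 0.0427, 0.1593]
tcp_rot: [1.0, -0.028, 0.001, 0.001]
contact_force: [3.2, -6.1, 6.4]
gripper_width: 0.0106
grasp_force: 44.1
```

```bash
python3 -c "
from h import *
kt()
snap('side'); kt()"
```

```text
turned 2.416 T [-1.425 -0.7    0.221] F [ 3.2 -6.1  6.4] z 0.1593 eff7 1.695 t 22.1833 w 0.0106 q7 -1.18
turned 2.421 T [-1.446 -0.618  0.212] F [ 3.7 -6.5  9.3] z 0.1592 eff7 1.127 t 22.2333 w 0.0108 q7 -1.18
```

The torque is flat at about 0.22 N m from roughly 2.0 to 2.42 rad, so the clutch is slipping, by about 0.4 rad at most. I'll stop, let go and lift clear.

Request:
servo_tool([
  [0,0,0],
  [0,0,0],
  [0,0,0],
  [0,0,0],
  [0,0,-1],
  [0,0,-3],
  [0,0,-5],
  [0,0,-8],
  [0,0,-10],
  [0,0,-10],
], spin=[0,0,0,0,0,0,0,0,0,0], jaw=4.5)

```text
clock: 23.07
tcp_pos: [0.5884, 0.0433, 0.2632]
tcp_rot: [1.0, -0.029, 0.003, 0.0]
contact_force: [0.1, -0.0, -0.3]
gripper_width: 0.0449
grasp_force: 0.0
```

Request:
servo_tool([
  [0,-1,0],
  [0,-3,0],
  [0,-6,0],
  [0,-9,0],
  [0,-12,0],
  [0,-14,0],
  [0,-15,0],
  [0,-15,0],
  [0,-15,0],
], spin=[0,0,0,0,0,0,0,0,0])

```text
clock: 23.82
tcp_pos: [0.5958, 0.1931, 0.2583]
tcp_rot: [1.0, -0.029, -0.0, 0.0]
contact_force: [-0.0, -0.9, 0.1]
gripper_width: 0.045
grasp_force: 0.0
```

```bash
python3 - <<'E'
from h import *
rep(); print(env.observe()['qd'].round(3))
t,w,ok,c=knob('top','t12'); k=ok&(w[:,2]>.2)&(w[:,2]<.225)&(np.hypot(w[:,0]-.587,w[:,1]-.044)<.035)
q=w[k]; e,v=np.linalg.eigh(np.cov(q[:,:2].T)); print(k.sum(),q.mean(0),np.median(q[:,2]),'wing angle',np.degrees(np.arctan2(v[1,1],v[0,1])),'expect',(-44.8-np.degrees(2.42)))
im,d=snap('side','s12')
# colours round the collar/skirt, projected on a cylinder (r=18 mm), both cameras
for n,I,rng in(('top',t,range(120,260,6)),('side',im,range(20,180,6))):
  for z in(.180,.178,.176,.174,.172,.170):
    row=[]
    for a in rng:
      A=np.radians(a); u,vv=pix(n,[.5873+.018*np.cos(A),.0432+.018*np.sin(A),z]); row.append(cv2.getRectSubPix(I,(1,1),(float(u),float(vv)))[0,0])
    row=np.array(row); print(n,z,'R',row[:,2]); 
  print(n,list(rng))
# vial lower part
w,ok=cloud('side',d,250,380,140,260); w=w[ok]
k=(np.hypot(w[:,0]-.587,w[:,1]-.044)<.022)
for a,b in((.085,.1),(.1,.115),(.115,.13)):
    q=w[k&(w[:,2]>=a)&(w[:,2]<b)]; print(a,len(q),q.min(0).round(4),q.max(0).round(4))
E
```

```text
clock 23.8167 contact_force [-0.0035 -0.9316  0.0868] wrist_torque [-0.0216 -0.0097 -0.0345] tcp_pos [0.5958 0.1931 0.2583] gripper_width 0.045 grasp_force 0.0 q7 -1.537
[ 0.023 -0.012  0.011  0.012  0.005 -0.003  0.005]
180 [0.58645224 0.04289065 0.20841876] 0.20860485218454294 wing angle 177.39324477139988 expect -183.45578642165924
top 0.18 R [ 63  68  80  82  76  68  66  59  50  48  46  49  52  56  70  83 105 126
 134 138 131 108  87  82]
top 0.178 R [ 63  69  84  82  75  68  67  61  50  49  47  46  51  53  65  80  99 124
 137 141 134 117  92  81]
top 0.176 R [ 64  69  81  81  73  68  68  63  52  52  48  46  51  50  61  77  95 124
 137 143 138 125  98  80]
top 0.174 R [ 64  69  78  78  71  69  68  64  54  54  50  47  50  49  58  71  91 119
 137 144 142 132 104  81]
top 0.172 R [ 63  68  76  75  70  69  67  64  56  57  52  48  50  49  54  66  87 112
 137 146 145 135 112  86]
top 0.17 R [ 62  66  73  71  68  70  66  63  59  58  53  50  49  49  52  61  80 106
 137 145 146 138 121  92]
top [120, 126, 132, 138, 144, 150, 156, 162, 168, 174, 180, 186, 192, 198, 204, 210, 216, 222, 228,
[... 357 characters left out ...]
2
  95  96 102 113 119 126 131 132 131]
side 0.174 R [ 85  81  75  77  78  78  80  82  83  83  81  82  82  82  82  80  79  76
  77  83  94 109 119 126 131 136 136]
side 0.172 R [ 76  71  67  66  67  69  71  71  72  73  73  75  75  74  74  73  71  70
  68  69  82 101 116 125 130 134 137]
side 0.17 R [ 71  65  62  62  62  64  67  69  70  71  72  73  74  73  73  73  70  67
  64  64  76  93 110 123 130 134 136]
side [20, 26, 32, 38, 44, 50, 56, 62, 68, 74, 80, 86, 92, 98, 104, 110, 116, 122, 128, 134, 140, 146, 152, 158, 164, 170, 176]
0.085 51 [0.5739 0.0457 0.0851] [0.5996 0.0586 0.1   ]
0.1 58 [0.5733 0.0427 0.1002] [0.5989 0.0587 0.115 ]
0.115 56 [0.5729 0.0411 0.1151] [0.6005 0.0568 0.1299]
```

```bash
python3 -c "
from h import *
rep(); print(env.close_job())"
```

```text
clock 23.9167 contact_force [-0.1593  0.0312 -0.115 ] wrist_torque [-0.0452 -0.0149 -0.0663] tcp_pos [0.596  0.1921 0.2587] gripper_width 0.0449 grasp_force 0.0 q7 -1.537
the job is handed in; nothing more can be done
None
```

The job is handed in, but no verdict came back: the vial stands upright in the cup, the clamp arm is home, and I stopped the knob and let go roughly 0.4 rad (about 7 mm) past slip, judged from the torque plateau since I couldn't see the witness marks; my first try for the vial also pressed on its cap with about 21 N, but it stayed standing.

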